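Raise the filter cube onto the tall pedestal

TASK

Take the black filter cube off the desk and set it gently, upright and centred, on the small round top of the taller of the two metal pedestals, so that it stands there on its own at inspection height. Do not drop it, and leave the black objective can standing where it is.

Things in the scene. Friction and masses are not known exactly. Their poses are not given: they have to be found in the camera images.
- filter_cube_center (a point): Centre (half-way up) of the black fluorescence filter cube: a rigid block about 38 mm high, 35 mm along its x and 38 mm along its y, about 90 g, standing on the desk with its z up. The point lies 19 mm above its underside. Its two flat side faces, at +y and -y, are 38 mm apart and good to grip; a shallow round window mount stands about 4 mm proud of the +x face, 6 mm above the underside and up. It can face any way when it is set down.
- objective_can_center (a point): Centre (half-way up) of the black cylindrical objective can, a bystander that stands loose and upright on the desk: 41 mm across, 62 mm high, 110 g.
- tall_pedestal_top (a point): Centre of the top face of the taller pedestal, 100 mm above the desk: a flat, level round aluminium plate 50 mm across and 6 mm thick on a steel post 25 mm across, with a round foot 60 mm across. It is fixed to the desk. z points up.
- low_pedestal_top (a point): Centre of the top face of the lower pedestal, 55 mm above the desk, otherwise the same as the taller one and also fixed. Not the place for the cube.
Mind the look-alikes: they are no part of the job. Leave any red look-alike of the part that bears filter_cube_center alone.

How it is judged (in metres and radians):
At the end, for the whole second after the job is handed in: The filter cube stands at rest on the top plate of the taller pedestal, underside down (within 10 degrees of upright), its centre within 14 mm of the middle of the plate sideways and 14 to 24 mm above it; the objective can's centre is within 20 mm of where it was (horizontal distance between filter_cube_center and tall_pedestal_top below 0.014 m and z of filter_cube_center in the frame of tall_pedestal_top between 0.014 and 0.024 m and angle between filter_cube_center's own z axis and vertical below 0.175 rad and linear speed of filter_cube below 0.02 m/s and distance of objective_can_center from where it was at the start of the episode below 0.02 m); the robot touches nothing.
It fails at once if the filter cube is dropped or thrown: it moves faster than 0.5 m/s while the fingers do not touch it (a fall of about 13 mm) (linear speed of filter_cube above 0.5 m/s and contact force between the fingers and filter_cube below 0.01 N).
It fails at once if the objective can is tipped over or pushed more than 40 mm (angle between objective_can_center's own z axis and vertical above 0.6 rad or distance of objective_can_center from where it was at the start of the episode above 0.04 m).
It also fails if it takes over 32 s, if anything falls off the work surface, if the arm or the gripper's body presses on something with over 40 N, if the wrist force passes 120 N, or if a joint passes its speed limit or range.

ROBOT

A 7-joint arm with a two-finger parallel gripper is mounted at the origin on the work surface; the furniture and walls round the work are solid. World frame = base frame: x ahead of the robot, y to its left, z up, the work surface at z = 0. Lengths are in mm, angles in rad, forces in N, time in s.
With the tool pointing down it reaches from about 400 to 925 mm from the base axis. Payload 5.6 kg.
Tool frame: the origin (TCP) lies at the very end of the fingers, on their centre line; the grasp point (between the pads) lies ctrl.hold_point_z behind it (ctrl.hold_point_z is the distance from the TCP to the grasp point, in mm); z points along the fingers, y is the line along which they close (so a half turn about z gives the same grasp; the last joint's range is limited). The gripper opens to 85 mm and grips with 20 to 120 N. Pads are 22 mm wide; open, the fingers measure 114 mm over their backs; the gripper's body (76 mm by 85 mm) begins 54 mm behind the grasp point. The pads swing forward as they close: fully open they stand 13 mm farther back than shut.
Start: joints at [-0.043, 0.468, -0.012, 1.603, 0.006, 1.071, -0.056], TCP at [650.006, -0.043, 231.29] pointing down, gripper open.
Joint ranges: [-2.53, 2.53], [-0.31, 2.02], [-1.57, 1.55], [0.28, 2.44], [-1.29, 4.43], [0.15, 1.84], [-2.92, 2.92]. Speed limits (rad/s): [2.57, 2.57, 3.14, 3.14, 3.14, 3.14, 3.14].

INTERFACE

Orientations are given as a rotation vector (axis times angle).
In Python, from station import ctrl gives the robot as it stands. The module is installed in compiled form; this text tells all that it offers.
- The arm moves only by the shell command python3 -m creep 'ROWS'. ROWS is JSON, one flat list of numbers, 5 for each row, row after row: the opening, from 0 (shut) to 1 (fully open), then the shift along the tool's x, y, z in mm, then the turn about the tool's z in rad. In form: [fingers, x, y, z, spin, fingers, x, y, z, spin, ...]. A call has 1 to 20 rows; each row shifts and turns the commanded pose from where the row before left it, along the tool's axes as they then stand; what a row does not reach is not made up. A row lasts 1/8 s, in which the tool goes at most 62.5 mm and 10.7 degrees, less where a joint would pass 70% of its speed; a pose out of reach is approached as far as the arm can. A call with a gripper value outside its range is refused whole. The fingers move at their own pace and stop on an object; the grip force is fixed at half the most. Time passes only in rows, so rows that do not move let the fingers close. It gives the time, the measured TCP pose, the force, the opening and the grip force at its end, in the units of the state.
- ctrl.read_state(): the state, without advancing time (a new reading comes with each control period).
- ctrl.get_image(name): name is "scene" or "side" or "wrist"; returns a dict with "pixels" (480x640x3 uint8, red, green, blue), "z_map" (480x640 float32, mm along the optical axis (not along the pixel's ray), 0 where there is no reading), "fx", "fy", "cx", "cy" (pixels), "xyz" and "attitude" of the camera in the world; the wrist camera has in their place "tool_from_camera" (4x4, takes a point from camera to tool coordinates, whose origin is the TCP and whose axes are the flange's). Camera axes: x right, y down, z forward; pixel columns grow to the right and rows downward; lengths in mm; the calibration is good to about 2 mm. A picture is of the moment at which its call begins: read the wrist's pose just before it.
- ctrl.job_done(): hands the job in; it is judged then, once.
The state is a dict: "time_s": time; "joint_pos": joint angles; "qd": joint speeds; "joint_efforts": joint torques, N m; "eef_pos": TCP position; "orientation": TCP orientation; "ft_force": force on the tool from outside, world axes, zero at the start; "ft_torque": the same for the moment, N m; "width": opening from 0.0 (shut) to 1.0 (fully open); "grasp_force": force on a finger pad.
Only numpy, scipy, OpenCV 4.12 (cv2) and the standard library are available. Lean on these libraries where they do the work, as an engineer would, in place of code of your own. Each camera call takes 0.05 s, during which the arm holds its last target. There are 200 camera calls.

## Working session

There is one attempt and no reset: what is moved stays moved. The work goes in short steps, Python scripts to look and compute and a shell command to move; the robot and the scene stay as the last step left them, time stands still between calls to the robot, and variables do not carry over. Pictures are saved under pics/ and viewed, at most 10 in all, crops included, and the job is handed in when it is done.

```bash
mkdir -p pics
cat > h.py <<'E'
import numpy as np,cv2
from scipy.spatial.transform import Rotation as R
from station import ctrl
def cam(name):
    s=ctrl.read_state(); im=ctrl.get_image(name)
    if name=="wrist":
        T=np.eye(4);T[:3,:3]=R.from_rotvec(s["orientation"]).as_matrix();T[:3,3]=s["eef_pos"]
        M=T@np.array(im["tool_from_camera"])
    else:
        M=np.eye(4);a=np.array(im["attitude"],float)
        M[:3,:3]=a if a.shape==(3,3) else R.from_rotvec(a).as_matrix();M[:3,3]=im["xyz"]
    z=im["z_map"];v,u=np.mgrid[0:480,0:640]
    P=np.stack([(u-im["cx"])/im["fx"]*z,(v-im["cy"])/im["fy"]*z,z],-1)@M[:3,:3].T+M[:3,3]
    P[z==0]=np.nan
    return im,M,P
def save(im,n): cv2.imwrite("pics/"+n+".png",cv2.cvtColor(im,cv2.COLOR_RGB2BGR))
E
python3 - <<'E'
from h import *
s=ctrl.read_state();print(s,ctrl.hold_point_z)
ims=[]
for n in("scene","side"):
    im,M,P=cam(n);print(n,im["xyz"],im["attitude"],im["fx"]);save(im["pixels"],n)
    print(np.round(P[60:480:60,80:640:80]).tolist() if 0 else "")
im,M,P=cam("wrist");save(im["pixels"],"wrist0")
E
```

```text
{'time_s': 0.0, 'joint_pos': array([-0.04296992,  0.46843127, -0.01162815,  1.60368584,  0.00600041,
        1.07141134, -0.0563057 ]), 'qd': array([ 0.00173581,  0.00062617, -0.00035572, -0.00026607, -0.00123716,
        0.00231208, -0.00085134]), 'joint_efforts': array([-1.81076980e-04, -5.32374322e+01,  2.12178100e-02, -2.51299274e+01,
        1.13576866e-02,  7.69772858e-03, -1.10212341e-06]), 'eef_pos': array([ 6.49400599e+02, -7.47476973e-02,  2.30277509e+02]), 'orientation': array([-2.2206369 , -2.22046678,  0.00223883]), 'ft_force': array([0.74737983, 0.72600832, 0.94552732]), 'ft_torque': array([-0.05667042,  0.07428586,  0.02489428]), 'grasp_force': 0.0, 'width': 1.001419425630481} 18.700000000000003
scene [102.44872006 745.02237333 546.62805209] [-0.5890608   2.40979875 -1.45425852] 521.9832914734986

side [ 302.93346161 -679.69811007  563.38317756] [-2.15988141  0.34466269 -0.14982178] 473.8415970278928
```

View pics/scene.png

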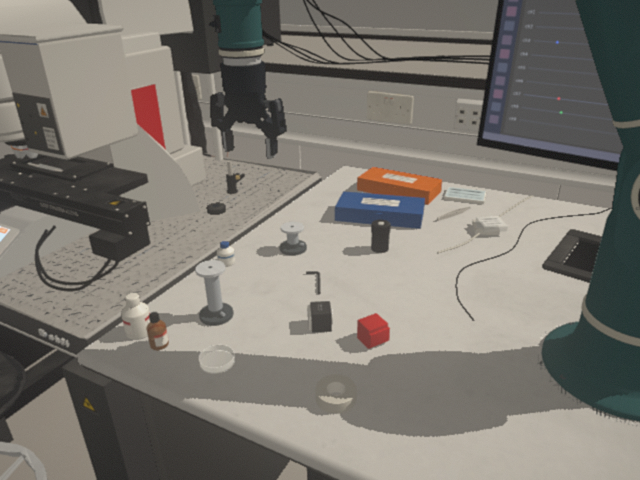

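View pics/side.png

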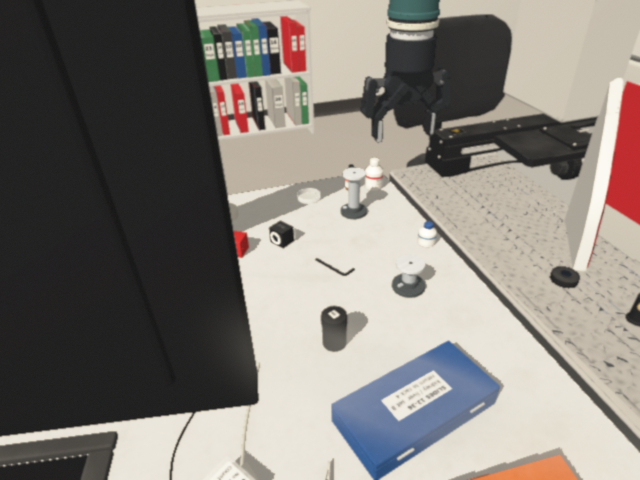

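Scene view: the black cube is at (320,316), the red look-alike at (373,331), the can at (380,237), the tall pedestal's top at (211,268) and the low one's at (292,230). In the side view the black cube is at (282,234) with its round window towards lower left, the tall top at (354,174) and the can at (334,328). Candidates for the target are the black block and the red block. The black one with the window mount fits the description, and I'll confirm it in a crop.

Run:
```python
from h import *
crops=[]
def ray(im,M,u,v,h):
    d=M[:3,:3]@np.array([(u-im["cx"])/im["fx"],(v-im["cy"])/im["fy"],1]);return M[:3,3]+d*(h-M[2,3])/d[2]
seeds={"scene":dict(cube=(320,316,30),tall=(211,268,25),low=(292,230,22),can=(380,237,25)),"side":dict(cube=(282,234,22),tall=(354,174,20),low=(409,265,22),can=(334,328,32))}
hs=dict(cube=38,tall=100,low=55,can=62)
for n in("scene","side"):
    im,M,P=cam(n)
    for k,(u,v,r) in seeds[n].items():
        q=P[v-r:v+r,u-r:u+r].reshape(-1,3);h=hs[k]
        t=q[abs(q[:,2]-h)<4]
        rect=cv2.minAreaRect(t[:,:2].astype(np.float32)) if len(t)>4 else None
        print(n,k,len(t),np.round(np.median(t,0)),rect, "zmax",np.nanmax(q[:,2]))
    u,v,_=seeds[n]["cube"];c=im["pixels"][v-40:v+40,max(0,u-50):u+70]
    crops.append(cv2.resize(c,(600,400) if 0 else (390,260),interpolation=cv2.INTER_CUBIC))
    u,v,_=seeds[n]["tall"];c=im["pixels"][v-40:v+40,u-60:u+60]
    crops.append(cv2.resize(c,(390,260),interpolation=cv2.INTER_CUBIC))
save(np.vstack([np.hstack(crops[:2]),np.hstack(crops[2:])]),"crop1")
```

```text
scene cube 292 [448. 115.  37.] ((449.1297302246094, 112.60140991210938), (33.64897537231445, 41.58322525024414), 32.277740478515625) zmax 39.37713268630176
scene tall 386 [626. 172.  99.] ((627.4094848632812, 171.74075317382812), (48.45573043823242, 48.87306594848633), 67.49983978271484) zmax 101.46432087179966
scene low 216 [629. -97.  54.] ((630.1935424804688, -99.00776672363281), (47.9133186340332, 50.52030944824219), 24.54328727722168) zmax 56.09420867206035
scene can 137 [ 462. -181.   61.] ((462.5459289550781, -182.35032653808594), (41.417686462402344, 37.76408767700195), 86.5458755493164) zmax 62.95889043274349
side cube 201 [448. 108.  38.] ((448.67803955078125, 110.71388244628906), (35.05228042602539, 41.18720245361328), 34.68163299560547) zmax 40.38866981714932
side tall 234 [626. 166. 100.] ((626.196044921875, 167.52867126464844), (48.91923904418945, 47.78744125366211), 41.364200592041016) zmax 102.03225913859325
side low 444 [ 629. -104.   55.] ((630.3738403320312, -102.20130920410156), (49.25090789794922, 49.169349670410156), 9.492059707641602) zmax 57.25053844015923
side can 421 [ 462. -189.   62.] ((462.0555114746094, -186.78970336914062), (39.391387939453125, 38.73101043701172), 82.32032012939453) zmax 64.2708006908183
```

View pics/crop1.png

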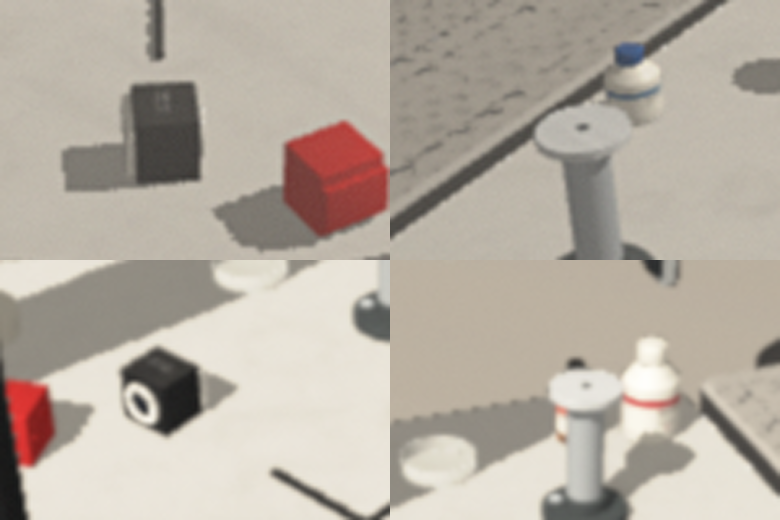

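The crop confirms it: the black block has a white-ringed window at lower left in the side view (about (276,238)). The other block is red and stays where it is. The measured heights (38, 100, 55 and 62 mm) and sizes all match. The cube is at about (449,112), with its window facing about 213°, so I grip along 123°/-57°. Next I move above it.

```bash
python3 -m creep '[0.75,22,-40,6,0, 0.75,22,-40,6,0, 0.75,22,-40,6,0, 0.75,22,-40,6,0, 0.75,22,-40,6,0, 0.75,0,0,0,0.166, 0.75,0,0,0,0.166, 0.75,0,0,0,0.166, 0.75,0,0,0,0.166, 0.75,0,0,0,0.166, 0.75,0,0,0,0.166, 0.75,0,0,0,0]'
python3 - <<'E'
from h import *
im,M,P=cam("wrist");save(im["pixels"],"w1")
hsv=cv2.cvtColor(im["pixels"],cv2.COLOR_RGB2HSV)
near=(abs(P[...,2]-38)<5)&(np.hypot(P[...,0]-449,P[...,1]-112)<35)
t=P[near];print(len(t),np.median(t,0),cv2.minAreaRect(t[:,:2].astype(np.float32)))
red=(hsv[...,1]>150)&((hsv[...,0]<8)|(hsv[...,0]>172))&(P[...,2]>10)&(P[...,2]<50)
r=P[red];print("red",len(r),r.min(0) if len(r) else 0,r.max(0) if len(r) else 0, cv2.minAreaRect(r[:,:2].astype(np.float32)) if len(r) else 0)
s=ctrl.read_state();print(s["eef_pos"],R.from_rotvec(s["orientation"]).as_matrix().round(3))
E
```

```text
time_s: 1.75
eef_pos: [450.0, 110.0, 201.3]
orientation: [3.012, 0.893, 0.0]
ft_force: [-0.3, 0.4, -0.1]
width: 0.748
grasp_force: 0.0
1465 [448.81080428 111.43051894  37.24459241] ((447.9295959472656, 111.0704574584961), (36.61094665527344, 37.81427764892578), 33.85273361206055)
red 1742 [ 328.94634758 -182.00303606   10.14006391] [480.66754335 133.35699184  39.80076592] ((456.6112365722656, -2.10101318359375), (126.71983337402344, 340.1703186035156), 28.047658920288086)
[449.97175005 110.04652336 201.30935681] [[ 0.838  0.546  0.   ]
 [ 0.546 -0.838 -0.   ]
 [ 0.     0.    -1.   ]]
```

View pics/w1.png

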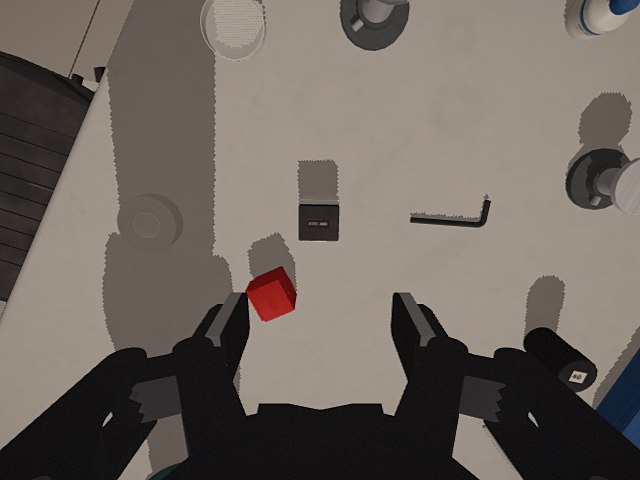

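The wrist view shows the black cube at (319,222), lined up with the fingers to within about 1°. The red cube at (272,294) is clear of the descent, roughly 69 mm towards the base and 45 mm to the side. The cube is at (448.5,111.3), so I descend.

```bash
python3 -m creep '[0.75,0,-2,35,0, 0.75,0,0,35,0, 0.75,0,0,35,0, 0.75,0,0,35,0, 0.75,0,0,30,0, 0.75,0,0,15,0, 0.75,0,0,8,0, 0.75,0,0,4,0, 0.75,0,0,0,0]'
python3 -m creep '[0.5,0,0,0,0, 0.4,0,0,0,0, 0.3,0,0,0,0, 0.2,0,0,0,0, 0.2,0,0,0,0, 0.2,0,0,0,0, 0.2,0,0,0,0]'
```

```text
time_s: 2.92
eef_pos: [449.4, 111.8, 4.7]
orientation: [3.013, 0.891, 0.002]
ft_force: [-0.3, 0.1, 0.4]
width: 0.748
grasp_force: 0.0
time_s: 3.8
eef_pos: [449.5, 111.8, 5.1]
orientation: [-3.013, -0.891, -0.002]
ft_force: [-0.8, -0.8, 5.1]
width: 0.435
grasp_force: 60.4
```

```bash
python3 -m creep '[0.2,0,0,-8,0, 0.2,0,0,-20,0, 0.2,0,0,-30,0, 0.2,0,0,-30,0, 0.2,0,0,-30,0, 0.2,0,0,-25,0, 0.2,0,0,-7,0, 0.2,0,0,0,0]'
python3 -m creep '[0.2,12,3,0,0, 0.2,24,6,0,0, 0.2,27,7,0,0, 0.2,27,8,0,0, 0.2,27,8,0,0, 0.2,24,6,0,0, 0.2,18,5,0,0, 0.2,10,3,0,0, 0.2,5,2,0,0, 0.2,0,0,0,0, 0.2,0,0,0,0]'
python3 - <<'E'
from h import *
o=[]
T=None
for n,(u,v) in (("scene",(211,240)),("side",(354,150))):
    im,M,P=cam(n);c=im["pixels"][v-75:v+75,u-100:u+100];o.append(cv2.resize(c,(400,300),interpolation=cv2.INTER_CUBIC))
    # black-cube points below the fingertips / plate points
    g=P[...,2];near=np.hypot(P[...,0]-626.8,P[...,1]-169.6)<40
    t=P[near&(abs(g-100)<4)]
    if len(t)>5: print(n,"plate",len(t),cv2.minAreaRect(t[:,:2].astype(np.float32)))
    c=P[near&(g>125)&(g<182)];print(n,"held",len(c),c.min(0),c.max(0))
save(np.hstack(o),"held")
s=ctrl.read_state();print(s["eef_pos"],s["width"],s["ft_force"])
E
```

```text
time_s: 4.8
eef_pos: [448.8, 111.6, 154.3]
orientation: [-3.013, -0.89, -0.001]
ft_force: [-0.2, 0.5, -0.9]
width: 0.439
grasp_force: 60.1
time_s: 6.18
eef_pos: [620.6, 165.7, 154.3]
orientation: [3.013, 0.89, -0.001]
ft_force: [0.0, -0.0, -0.1]
width: 0.437
grasp_force: 60.1
scene plate 393 ((626.4608764648438, 171.47467041015625), (49.55524826049805, 48.95994567871094), 74.45069122314453)
scene held 473 [594.76851674 143.25424756 148.1150494 ] [632.5505654  200.52296257 181.73548839]
side plate 234 ((626.85791015625, 168.46173095703125), (50.19768142700195, 49.37639236450195), 30.0233097076416)
side held 376 [594.21970997 133.68237141 150.25722434] [643.23570998 190.39475432 181.98476579]
[620.71170572 165.81135112 154.49076103] 0.43917347404403867 [-0.39034778 -0.67324818 -0.73202207]
```

View pics/held.png

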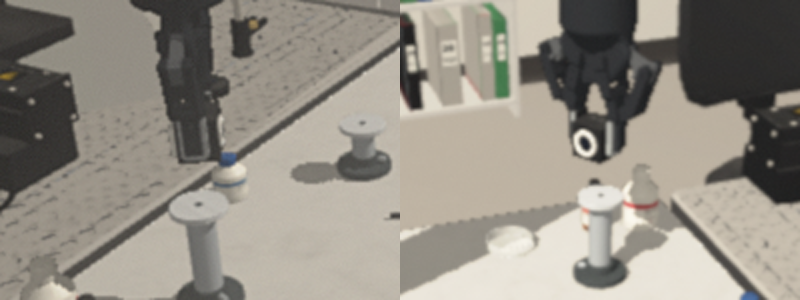

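Both crops show the cube held upright with its window ring visible, at about (195,140) and (590,138), above and short of the plate at (200,205) and (600,197). Its underside is at about 149.5 mm. The remaining shift is +8 along tool x, then down about 49.

```bash
python3 -m creep '[0.2,5,0,0,0, 0.2,3,0,5,0, 0.2,0,0,12,0, 0.2,0,0,12,0, 0.2,0,0,9,0, 0.2,0,0,5,0, 0.2,0,0,2,0, 0.2,0,0,1,0, 0.2,0,0,0,0, 0.2,0,0,0,0]'
python3 - <<'E'
from h import *
o=[]
for n,(u,v) in (("scene",(211,255)),("side",(354,165))):
    im,M,P=cam(n);c=im["pixels"][v-45:v+45,u-60:u+60];o.append(cv2.resize(c,(400,300),interpolation=cv2.INTER_CUBIC))
save(np.hstack(o),"low")
s=ctrl.read_state();print(s["eef_pos"],s["width"],s["ft_force"])
E
```

```text
time_s: 7.52
eef_pos: [628.0, 170.3, 108.6]
orientation: [3.013, 0.89, 0.001]
ft_force: [0.5, 0.4, -1.4]
width: 0.435
grasp_force: 60.1
[627.89693618 170.35724194 108.5358906 ] 0.43647504499798095 [ 0.27871317 -0.55910235 -0.9315713 ]
```

View pics/low.png

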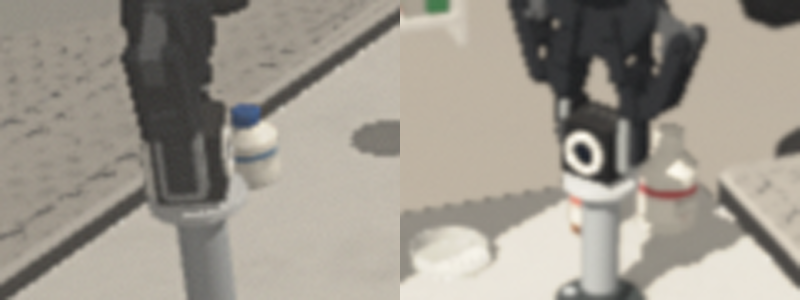

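The crops show the cube just above the plate, centred at about (190,170) and (595,150) over the disc. About 3–4 mm remain, so I lower in half-millimetre steps and watch the force.

```bash
python3 -m creep '[0.2,0,0,1,0, 0.2,0,0,0.7,0, 0.2,0,0,0.5,0, 0.2,0,0,0.4,0, 0.2,0,0,0,0]'
python3 -m creep '[0.2,0,0,0.5,0, 0.2,0,0,0,0]'
```

```text
time_s: 8.25
eef_pos: [627.7, 170.3, 105.6]
orientation: [3.013, 0.89, -0.0]
ft_force: [-0.1, -0.4, -0.9]
width: 0.437
grasp_force: 60.1
time_s: 8.5
eef_pos: [627.8, 170.3, 105.2]
orientation: [3.013, 0.89, 0.0]
ft_force: [-0.8, 0.1, -0.3]
width: 0.438
grasp_force: 60.2
```

```bash
python3 -m creep '[0.2,0,0,0.5,0, 0.2,0,0,0,0]'
```

```text
time_s: 8.75
eef_pos: [627.8, 170.3, 105.2]
orientation: [3.013, 0.89, 0.0]
ft_force: [-2.0, -1.8, 4.2]
width: 0.436
grasp_force: 60.5
```

The upward force of about 4 N shows contact. I open slowly, straight out to the sides, then retreat upwards.

```bash
python3 -m creep '[0.44,0,0,0,0, 0.46,0,0,0,0, 0.5,0,0,0,0, 0.56,0,0,0,0, 0.65,0,0,0,0, 0.75,0,0,0,0, 0.75,0,0,0,0]'
python3 - <<'E'
from h import *
o=[]
for n,(u,v) in (("scene",(211,255)),("side",(354,165))):
    im,M,P=cam(n);c=im["pixels"][v-45:v+45,u-60:u+60];o.append(cv2.resize(c,(400,300),interpolation=cv2.INTER_CUBIC))
save(np.hstack(o),"rel")
E
```

```text
time_s: 9.62
eef_pos: [627.8, 170.3, 104.7]
orientation: [3.013, 0.89, 0.0]
ft_force: [-0.3, 0.5, -0.3]
width: 0.747
grasp_force: 0.0
```

View pics/rel.png

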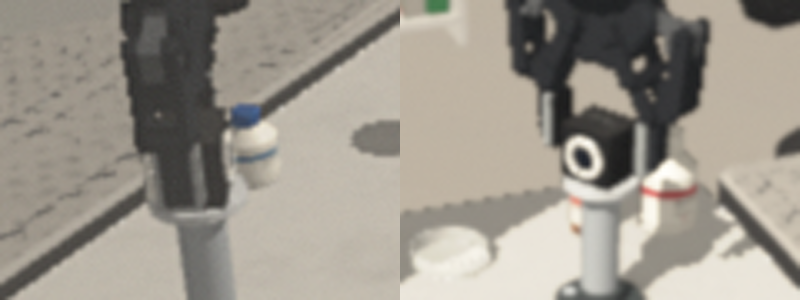

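The fingers are clear on both sides and the cube stands on the plate at about (597,150) in the right-hand crop. I retreat straight up.

```bash
python3 -m creep '[0.75,0,0,-5,0, 0.75,0,0,-15,0, 0.75,0,0,-25,0, 0.75,0,0,-35,0, 0.75,0,0,-35,0, 0.75,0,0,-30,0, 0.75,0,0,-15,0, 0.75,0,0,0,0, 0.75,0,0,0,0]'
python3 - <<'E'
from h import *
o=[]
for n,(u,v) in (("scene",(211,255)),("side",(354,165))):
    im,M,P=cam(n);c=im["pixels"][v-45:v+45,u-60:u+60];o.append(cv2.resize(c,(400,300),interpolation=cv2.INTER_CUBIC))
    t=P[(np.hypot(P[...,0]-627,P[...,1]-170)<35)&(abs(P[...,2]-138)<4)];print(n,len(t),np.median(t,0),cv2.minAreaRect(t[:,:2].astype(np.float32)))
    t=P[(np.hypot(P[...,0]-462,P[...,1]+185)<40)&(abs(P[...,2]-62)<4)];print("can",cv2.minAreaRect(t[:,:2].astype(np.float32))[0])
save(np.hstack(o),"end")
E
```

```text
time_s: 10.85
eef_pos: [627.0, 170.1, 263.3]
orientation: [3.013, 0.89, -0.004]
ft_force: [-0.1, 0.6, 0.1]
width: 0.749
grasp_force: 0.0
scene 260 [624.53215211 174.11822267 137.13919328] ((626.2300415039062, 172.61265563964844), (33.72283935546875, 41.302364349365234), 32.51572799682617)
can (462.16546630859375, -182.93011474609375)
side 166 [625.11604014 166.85435317 137.84742118] ((625.5735473632812, 170.0631866455078), (34.742855072021484, 41.731529235839844), 34.51860809326172)
can (462.0860900878906, -187.38328552246094)
```

View pics/end.png

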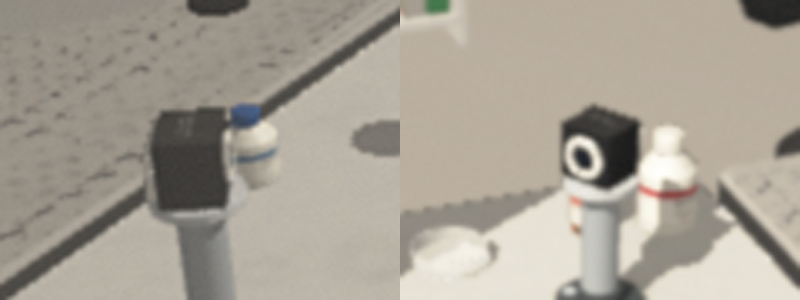

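The cube stands upright and free at (626,171), with its top at 138 mm, about 1–2 mm off the plate's centre. The can hasn't moved. I hand the job in.

```bash
python3 -c "from station import ctrl; print(ctrl.job_done())"
```

```text
the job is handed in; nothing more can be done
None
```

The black filter cube stands upright on the taller pedestal, about 1–2 mm off the plate's centre by my camera measurements, with the objective can unmoved and the job handed in at about 11 s; no verdict came back.

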